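# Press a bearing dust cap home with the seating driver

### The job

On the welding table a metal dust cap has been started by hand in the mouth of the welded bearing housing. Take the seating driver from its stand, press its foot squarely onto the cap until the cap clicks fully home, its flange resting level on the rubber ring of the rim, and hang the driver back in its stand. Press only with the driver and gently: the thin cap must never feel more than about 30 N; leave the other things on the table alone.

Things in the scene. Friction and masses are not known exactly. Their poses are not given: they have to be found in the camera images.
- housing: Fixed welded bearing housing of bare steel: a base plate 170 x 120 x 10 mm (long side along its x) with two small gussets (along its x) and an upright tube, 72 mm outside, 52 mm bore, whose rim is 70 mm above the table; a black rubber ring lies in the rim, 1.5 mm proud. Origin: centre of the plate's underside, on the tube's axis; z up.
- bore_mouth (a point): Centre of the housing's bore at the level of the rim, 70 mm above the table; axes as the housing, z up along the bore.
- cap: Dust cap of light metal: flange 62 mm across, 4 mm thick; on it a raised round flat 44 mm across, 2 mm high (the pressing face); below it a 14 mm deep skirt with a snap bead. It stands loosely started in the bore, held by the snap, its flange 6 to 7 mm above the rim. Origin: centre of the skirt's lower end, 20 mm below the pressing face; z up.
- cap_top (a point): Centre of the cap's pressing face: 12 to 13 mm above the rim at the start, about 7 mm when home. Pushing down takes up to about 8 to 11 N while the bead squeezes through (the first 3 mm), then the force falls to nothing, the cap snaps down onto the rubber ring (12 N per mm) and 1 mm lower bears on the hard rim.
- driver: Loose seating driver, about 0.36 kg, hanging upright by its collar in the stand. From the top: square black handle 24 x 24 mm, 46 mm tall, sides along its x and y; round steel collar 66 mm across, 8 mm thick; a stem; a round grey foot 40 mm across, flat underneath. Origin: centre of the collar's underside; z up. The handle runs from 8 to 54 mm above the origin.
- driver_grip (a point): Middle of the driver's handle, on its axis, 25 mm above the collar's top and 33 mm above the driver's origin; a good place to grip. The driver's foot is screwed out by hand and stays as set: its face lies anywhere from 73 to 101 mm below this point, different each time and not measured.
- stand: Fixed driver stand of grey sheet steel: a top plate 110 x 110 x 6 mm on two side walls, with a round hole 50 mm across in its middle. Origin: on the table under the hole; z up.
- stand_hole (a point): Centre of the stand's hole at the top face of its plate, 75 mm above the table; the driver's origin lies here when it hangs in the stand.
- nut: Bystander: steel nut, 18 mm across and 10 mm high, lying loose on the housing's base plate near one corner. Origin: centre of its underside.
- calliper: Bystander: steel calliper 200 mm long, lying along x between housing and stand. Origin: underside, middle.
- hammer: Bystander: hammer 260 mm long lying on the left. Origin: underside, middle.
- wrench: Bystander: wrench 180 mm long lying on the right. Origin: underside, middle.
- tin: Bystander: metal tin 66 mm across, 110 mm high, at the back. Origin: centre of its underside.
- offcut: Bystander: flat steel offcut 90 x 50 x 12 mm at the back. Origin: centre of its underside.
- angle: Bystander: piece of steel angle 120 mm long, 40 mm high, at the back. Origin: centre of its underside.
- collar: Bystander: steel shaft collar 52 mm across, 18 mm high, at the back on the left. Origin: centre of its underside.
Mind the look-alikes: they are no part of the job. What is shaped like the housing but brown or red is not meant.

How it is judged:
On the way, in this order (a step that is already met when the one before it is completed fails the run):
1. the driver has been lifted at least 60 mm out of its stand (z of driver in the frame of stand_hole above 0.06 m), for 0.1 s.
2. the cap is home, level and still pressed by the driver (z of cap_top in the frame of bore_mouth below 0.0085 m and horizontal distance between cap_top and bore_mouth below 0.004 m and angle between cap's own z axis and vertical below 0.06 rad and contact force between driver and cap above 1 N), for 0.05 s.
At the end, for the whole second after the job is handed in: Cap home: pressing face at most 8.5 mm above the rim, within 4 mm of the bore's axis, level within 0.06 rad. Driver at rest in its stand: collar on the plate within 3 mm, within 9 mm of the hole's centre, upright within 0.06 rad (z of cap_top in the frame of bore_mouth below 0.0085 m and horizontal distance between cap_top and bore_mouth below 0.004 m and angle between each of cap, driver's own z axis and vertical below 0.06 rad and horizontal distance between driver and stand_hole below 0.009 m and z of driver in the frame of stand_hole between -0.003 and 0.003 m and linear speed of each of driver, cap below 0.02 m/s); the robot touches nothing.
It fails at once if the driver presses on the cap with more than 30 N (contact force between driver and cap above 30 N).
It fails at once if the gripper or arm itself pushes on the cap (more than 2 N) (contact force between any of the fingers, the arm and cap above 2 N).
It fails at once if a bystander (nut, calliper, hammer, wrench, tin, offcut, angle, shaft collar) is moved by more than 30 mm (distance of any of nut, calliper, hammer, wrench, tin, offcut, angle, collar from where it was at the start of the episode above 0.03 m).
It also fails if it takes over 51 s, if anything falls off the work surface, if the arm or the gripper's body presses on something with over 40 N, if the wrist force passes 120 N, or if a joint passes its speed limit or range.

### The arm

A 6-joint arm with a two-finger parallel gripper is mounted at the origin on the work surface. World frame = base frame: x ahead of the robot, y to its left, z up, the work surface at z = 0. Lengths are in m, angles in rad, forces in N, time in s.
With the tool pointing down it reaches from about 0.325 to 0.75 m from the base axis. Payload 7.6 kg.
Tool frame: the origin (TCP) lies at the very end of the fingers, on their centre line; the grasp point (between the pads) lies 19 mm behind it; x points along the fingers, y is the direction in which the jaws open and shut, and the axes are right-handed (so a half turn about x gives the same grasp; the last joint's range is limited). The gripper opens to 85 mm and grips with 20 to 120 N. Pads are 22 mm wide; open, the fingers measure 114 mm over their backs; the gripper's body (76 mm by 85 mm) begins 54 mm behind the grasp point. The pads swing forward as they close: fully open they stand 13 mm farther back than shut.
Start: joints at [-1.305, 0.052, 1.401, -0, 1.689, -0.07], TCP at [0.173, -0.496, 0.204] pointing down, gripper open.
Joint ranges: [-2.9, 2.9], [-0.91, 2.17], [0.12, 2.37], [-1.06, 4.2], [0.26, 2.73], [-2.93, 2.93]. Speed limits (rad/s): [2.57, 2.57, 3.01, 3.14, 3.14, 3.14].

### API

Orientations are given as a rotation vector (axis times angle).
In Python, from bench import ctrl, viewer, sign_off gives the robot as it stands. The module is installed in compiled form; this text tells all that it offers.
- The arm moves only by the shell command python3 -m crank 'ROWS' [FORCE]. ROWS is JSON, one flat list of numbers, 7 for each row, row after row: the shift along the tool's x, y, z in m, then the turn, a rotation vector about the tool's x, y, z in rad, then the closure, from 0 (fully open) to 1 (shut). In form: [x, y, z, ax, ay, az, claw, x, y, z, ax, ay, az, claw, ...]. A call has 1 to 10 rows; each row is the pose to reach, as a shift and turn from the pose commanded when the call began, along the tool's axes at that moment; what a row does not reach only later rows make up. A row lasts 1/10 s, in which the tool goes at most 50 mm and 8.59 degrees, less where a joint would pass 70% of its speed; a pose out of reach is approached as far as the arm can. A call with a gripper value outside its range is refused whole. The fingers move at their own pace and stop on an object; FORCE is the grip in N (left out, the last holds). Time passes only in rows, so rows that repeat a pose let the fingers close. It gives the time, the measured TCP pose, the force and the opening at its end, in the units of the state.
- ctrl.get_state(): the state, without advancing time (a new reading comes with each control period).
- viewer.read_camera(name): name is "scene" or "top"; returns (picture, depth): 384x512x3 uint8, blue, green, red; 384x512 float32, m along the optical axis (not along the pixel's ray), 0 where there is no reading.
- viewer.get_calibration(name): a dict with "mtx" (3x3 intrinsics, pixels), "k1" (the pictures are not rectified: a ray, as slopes to the right and down, at radius r is drawn at 1 + k1 r^2 times it, then the intrinsics apply), "R" (3x3) and "t" (3): a world point X has camera coordinates R X + t. Camera axes: x right, y down, z forward; pixel columns grow to the right and rows downward; lengths in m; the calibration is good to about 2 mm. A picture is of the moment at which its call begins. get_calibration takes no time and is no camera call.
- sign_off(): hands the job in, once; it reports no verdict.
The state is a dict: "t": time; "joints": joint angles; "joint_vel": joint speeds; "joint_efforts": joint torques, N m; "ee_pos": TCP position; "tcp_rot": TCP orientation; "wrist_force": force on the tool from outside, world axes, zero at the start; "ft_torque": the same for the moment, N m; "gripper_width": opening from 0.0 (shut) to 1.0 (fully open).
Only numpy, scipy, OpenCV 4.12 (cv2) and the standard library are available. Lean on these libraries where they do the work, as an engineer would, in place of code of your own. Each camera call takes 0.05 s, during which the arm holds its last target. There are 200 camera calls.

## Working session

There is one attempt and no reset: what is moved stays moved. The work goes in short steps, Python scripts to look and compute and a shell command to move; the robot and the scene stay as the last step left them, time stands still between calls to the robot, and variables do not carry over. Pictures are saved under pics/ and viewed, about 8 in all and at most 12, crops included, and the job is handed in when it is done.

```bash
mkdir -p pics; ls
python3 - <<'E'
from bench import ctrl, viewer
import cv2, numpy as np
print(ctrl.get_state())
for n in ("scene","top"):
    p,d=viewer.read_camera(n); np.savez(f"{n}0.npz",p=p,d=d); cv2.imwrite(f"pics/{n}0.png",p)
    print(n,viewer.get_calibration(n))
E
```

```text
pics
{'t': 0.0, 'joints': array([-1.30526801e+00,  5.28508483e-02,  1.40173906e+00, -2.44945571e-05,
        1.68859566e+00, -7.02890927e-02]), 'joint_vel': array([ 0.0020454 ,  0.00053528,  0.00055494,  0.00083352, -0.00038803,
        0.00053409]), 'joint_efforts': array([ 1.26274921e-03, -3.81670439e+01, -3.60180724e+01,  6.59391594e-05,
        6.18384904e-03, -2.25471746e-05]), 'ee_pos': array([ 0.1729378 , -0.49533169,  0.20345785]), 'tcp_rot': array([ 2.03980327,  0.3474223 , -2.04017459]), 'wrist_force': array([ 0.37520955,  0.24886787, -0.66172575]), 'ft_torque': array([-0.02678481,  0.00177231,  0.03108956]), 'gripper_width': 0.9975110993426475}
scene {'mtx': array([[357.00707317,   0.        , 257.41076666],
       [  0.        , 357.00707317, 189.3317309 ],
       [  0.        ,   0.        ,   1.        ]]), 'k1': -0.05166681804859384, 'R': array([[-0.61766875,  0.78631185,  0.01410646],
       [ 0.66622987,  0.53270381, -0.52188544],
       [-0.41787927, -0.31295418, -0.85289894]]), 't': array([ 0.29548611, -0.29944271,  1.26988427])}
top {'mtx': array([[469.94759819,   0.        , 252.7189487 ],
       [  0.        , 469.94759819, 190.12848509],
       [  0.        ,   0.        ,   1.        ]]), 'k1': -0.1744505343443841, 'R': array([[ 0.01551594, -0.99985754, -0.00664425],
       [-0.98889893, -0.0143631 , -0.14789392],
       [ 0.14777742,  0.00886521, -0.98898091]]), 't': array([2.74888544e-04, 5.48999093e-01, 1.38262147e+00])}
```

View pics/top0.png

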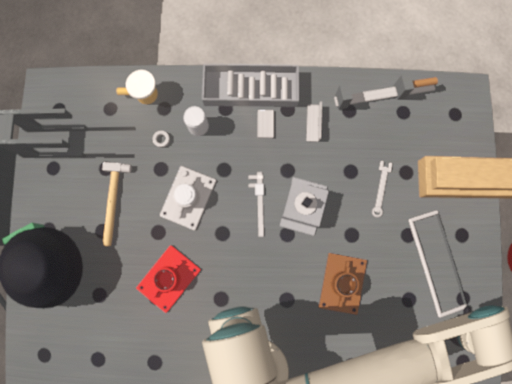

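View pics/scene0.png

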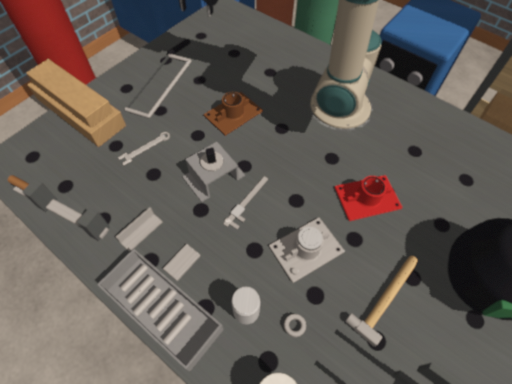

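Top view: the grey housing with its cap is at about (185,194), the driver in its stand at about (306,204), and the calliper between them at (260,205). The red and brown look-alikes are at (168,278) and (346,285). Next I need a zoomed look and measurements.

```bash
cat > h.py <<'E'
import numpy as np, cv2
from bench import viewer, ctrl
C={n:viewer.get_calibration(n) for n in("scene","top")}
def rays(n,uv):
    c=C[n]; K=c["mtx"]
    q=cv2.undistortPoints(np.array(uv,float).reshape(-1,1,2),K,np.array([c["k1"],0,0,0,0])).reshape(-1,2)
    return np.c_[q,np.ones(len(q))]
def plane(n,uv,z):
    c=C[n]; r=rays(n,uv)@c["R"]; o=-c["R"].T@c["t"]
    return o+r*((z-o[2])/r[:,2])[:,None]
def depthpts(n,uv,d):
    c=C[n]; r=rays(n,uv); uv=np.array(uv).astype(int)
    return (r*d[uv[:,1],uv[:,0]][:,None]-c["t"])@c["R"]
def cloud(n,d,box):
    u0,v0,u1,v1=box; g=np.mgrid[v0:v1,u0:u1].reshape(2,-1)[::-1].T
    return g,depthpts(n,g,d)
E
python3 - <<'E'
from h import *
T=np.load("top0.npz");S=np.load("scene0.npz")
def crop(p,x,y,w=60,s=6): return cv2.resize(p[y-w//2:y+w//2,x-w//2:x+w//2],None,fx=s,fy=s,interpolation=cv2.INTER_CUBIC)
a=np.vstack([np.hstack([crop(T["p"],185,195,64,4.6),crop(T["p"],305,204,64,4.6)]),np.hstack([crop(S["p"],308,246,64,4.6),crop(S["p"],211,165,64,4.6)])])
cv2.imwrite("pics/c1.png",a); print(a.shape)
for n,D,boxes in(("top",T,dict(house=(155,160,222,235),stand=(275,172,335,240))),("scene",S,dict(house=(265,210,350,285),stand=(175,135,250,210)))):
  for k,b in boxes.items():
    g,P=cloud(n,D["d"],b); bgr=D["p"][g[:,1],g[:,0]].astype(int)
    print(n,k,"table z",np.median(P[P[:,2]<.03,2]).round(4))
    rng=[(.07,.10)] if k=="house" else [(.068,.079),(.079,.095),(.115,.15)]
    for lo,hi in rng:
      m=(P[:,2]>lo)&(P[:,2]<hi); Q=P[m]
      if m.sum()<5: print(lo,hi,m.sum()); continue
      print(lo,hi,m.sum(),"med",np.median(Q,0).round(4),"mid",((Q.min(0)+Q.max(0))/2).round(4),"ext",np.ptp(Q,0).round(3),"rect",cv2.minAreaRect((Q[:,:2]).astype(np.float32)))
E
```

```text
(588, 588, 3)
top house table z 0.0017
0.07 0.1 366 med [0.5258 0.2105 0.0808] mid [0.5266 0.2122 0.0791] ext [0.067 0.067 0.018] rect ((0.5267108678817749, 0.21069282293319702), (0.06267859041690826, 0.06795291602611542), 64.50223541259766)
top stand table z 0.0002
0.068 0.079 967 med [ 0.5067 -0.1468  0.0744] mid [ 0.5078 -0.1473  0.0736] ext [0.13  0.131 0.011] rect ((0.5065867304801941, -0.14742039144039154), (0.11121050268411636, 0.11134887486696243), 75.5709457397461)
0.079 0.095 324 med [ 0.5013 -0.1428  0.0822] mid [ 0.5044 -0.1476  0.0867] ext [0.112 0.115 0.015] rect ((0.5049429535865784, -0.14749948680400848), (0.10733851790428162, 0.10287985950708389), 81.30645751953125)
0.115 0.15 73 med [ 0.5043 -0.1465  0.127 ] mid [ 0.505 -0.147  0.127] ext [0.029 0.029 0.015] rect ((0.5054240226745605, -0.1466907560825348), (0.02373627945780754, 0.024505233392119408), 58.58522033691406)
scene house table z 0.0021
0.07 0.1 522 med [0.5337 0.2119 0.0816] mid [0.5327 0.2109 0.0786] ext [0.067 0.07  0.017] rect ((0.5322570204734802, 0.21224607527256012), (0.06590265035629272, 0.06982427835464478), 36.864444732666016)
scene stand table z 0.0014
0.068 0.079 812 med [ 0.523  -0.1359  0.0759] mid [ 0.5083 -0.148   0.0736] ext [0.134 0.134 0.011] rect ((0.5091043710708618, -0.14925262331962585), (0.11367445439100266, 0.11240194737911224), 75.33787536621094)
0.079 0.095 293 med [ 0.5169 -0.1404  0.0835] mid [ 0.5103 -0.1434  0.0869] ext [0.117 0.114 0.016] rect ((0.5099961161613464, -0.1489195078611374), (0.09825630486011505, 0.10544458031654358), 72.52023315429688)
0.115 0.15 81 med [ 0.5102 -0.144   0.1287] mid [ 0.509  -0.1465  0.1254] ext [0.029 0.028 0.016] rect ((0.5083703398704529, -0.14723584055900574), (0.02465549111366272, 0.023992430418729782), 51.67855453491211)
```

View pics/c1.png

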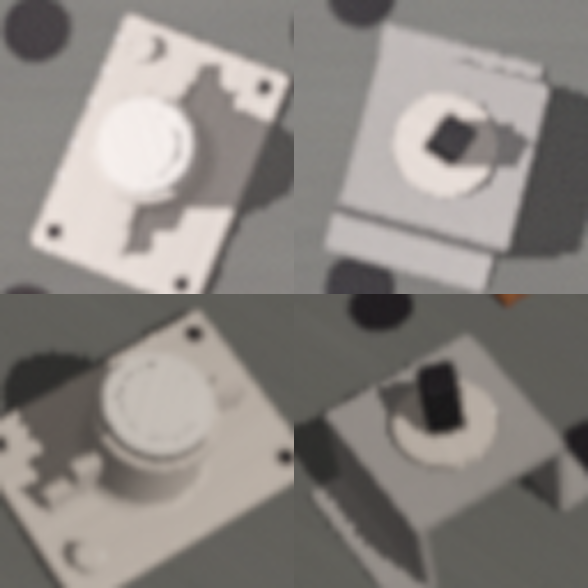

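The crops show the handle as a black square in the centre of the stand's hole, turned about 55° mod 90. The cap is on its tube and the nut lies on a corner of the plate. I'll refine the cap centre and handle yaw, then work out the first move.

```bash
cat >> h.py <<'E'
from scipy.spatial.transform import Rotation as Ro
def go(target,yaw_y):
    "shift (tool axes) and rotvec (tool axes) to TCP target, tool x down, tool y at yaw_y"
    s=ctrl.get_state(); R=Ro.from_rotvec(s["tcp_rot"])
    x=np.array([0,0,-1.]); y=np.array([np.cos(yaw_y),np.sin(yaw_y),0]); G=Ro.from_matrix(np.c_[x,y,np.cross(x,y)])
    return R.inv().apply(np.array(target)-s["ee_pos"]).round(4),(R.inv()*G).as_rotvec().round(4)
E
python3 - <<'E'
from h import *
for n,zc in(("top",0),("scene",0)):
    D=np.load(n+"0.npz"); 
    b=dict(top=(290,188,325,220),scene=(195,140,230,185))[n]
    g,P=cloud(n,D["d"],b); m=P[:,2]>.122
    dark=D["p"][g[:,1],g[:,0]].max(1)<75
    q=plane(n,g[m&dark],.129)
    print(n,"handle top",q.mean(0).round(4),cv2.minAreaRect(q[:,:2].astype(np.float32)))
    b=dict(top=(155,160,222,235),scene=(265,210,350,285))[n]
    g,P=cloud(n,D["d"],b); m=(P[:,2]>.0765)&(P[:,2]<.092); q=plane(n,g[m],.0785)
    print(n,"cap",cv2.minEnclosingCircle(q[:,:2].astype(np.float32)),q.mean(0).round(4))
    b=dict(top=(270,168,340,245),scene=(175,130,260,220))[n]
    g,P=cloud(n,D["d"],b); m=(P[:,2]>.07); q=plane(n,g[m&(P[:,2]<.1)],.075)
    print(n,"plate",cv2.minAreaRect(q[:,:2].astype(np.float32)))
R=Ro.from_rotvec(ctrl.get_state()["tcp_rot"]).as_matrix(); print(R.round(3))
for a in (55,-35,145,-125): print(a,go([.5065,-.1475,.20],np.radians(a)))
E
```

```text
top handle top [ 0.5039 -0.146   0.129 ] ((0.5038713216781616, -0.14603817462921143), (0.016491511836647987, 0.02150334045290947), 56.67070007324219)
top cap ((0.5244095325469971, 0.21118374168872833), 0.03388352692127228) [0.5275 0.2115 0.0785]
top plate ((0.5062516331672668, -0.1472465693950653), (0.1108144074678421, 0.11143149435520172), 75.19832611083984)
scene handle top [ 0.511  -0.1457  0.129 ] ((0.5113852620124817, -0.14597675204277039), (0.028121748939156532, 0.01951413042843342), 41.92877960205078)
scene cap ((0.5287315249443054, 0.21089065074920654), 0.03176279366016388) [0.5291 0.211  0.0785]
scene plate ((0.5092421174049377, -0.14844001829624176), (0.11380702257156372, 0.1120353490114212), 74.77751159667969)
[[-0.     0.329 -0.944]
 [ 0.001 -0.944 -0.329]
 [-1.    -0.001 -0.   ]]
55 (array([ 0.0039, -0.2185, -0.4295]), array([-2.195e+00, -1.700e-03,  7.000e-04]))
-35 (array([ 0.0039, -0.2185, -0.4295]), array([-6.242e-01, -6.000e-04,  1.400e-03]))
145 (array([ 0.0039, -0.2185, -0.4295]), array([2.5174e+00, 1.8000e-03, 7.0000e-04]))
-125 (array([ 0.0039, -0.2185, -0.4295]), array([9.466e-01, 6.000e-04, 1.400e-03]))
```

```bash
python3 -m crank '[0,-0.22,-0.43,-0.624,0,0,0, 0,-0.22,-0.43,-0.624,0,0,0, 0,-0.22,-0.43,-0.624,0,0,0, 0,-0.22,-0.43,-0.624,0,0,0, 0,-0.22,-0.43,-0.624,0,0,0, 0,-0.22,-0.43,-0.624,0,0,0, 0,-0.22,-0.43,-0.624,0,0,0, 0,-0.22,-0.43,-0.624,0,0,0, 0,-0.22,-0.43,-0.624,0,0,0, 0,-0.22,-0.43,-0.624,0,0,0]' 70
python3 -m crank '[0,0,0,0,0,0,0, 0,0,0,0,0,0,0]'
python3 - <<'E'
from h import *
print(go([.5068,-.147,.15],np.radians(-35)),ctrl.get_state()["joints"])
E
```

```text
t: 1.1
ee_pos: [0.5079, -0.1435, 0.2037]
tcp_rot: [1.642, 0.858, -1.642]
wrist_force: [-0.2, -0.6, -0.1]
gripper_width: 0.998
t: 1.3
ee_pos: [0.5065, -0.1458, 0.2036]
tcp_rot: [1.641, 0.857, -1.644]
wrist_force: [0.2, 0.4, 0.2]
gripper_width: 1.004
(array([0.0536, 0.001 , 0.0007]), array([0.0013, 0.0007, 0.0011])) [-3.50169344e-01  5.93382360e-02  1.39461881e+00 -3.92359923e-04
  1.68891991e+00  2.59309000e-01]
```

```bash
python3 -m crank '[0.04,0.001,0.001,0,0,0,0, 0.08,0.001,0.001,0,0,0,0, 0.10,0.001,0.001,0,0,0,0, 0.112,0.001,0.001,0,0,0,0, 0.112,0.001,0.001,0,0,0,0]'
python3 -m crank '[0,0,0,0,0,0,0.4, 0,0,0,0,0,0,0.6, 0,0,0,0,0,0,0.7, 0,0,0,0,0,0,0.8, 0,0,0,0,0,0,0.9, 0,0,0,0,0,0,1,0,0,0,0,0,0,1,0,0,0,0,0,0,1]' 70
python3 - <<'E'
from h import *
for n in("scene","top"):
    p,d=viewer.read_camera(n); np.savez(f"{n}1.npz",p=p,d=d)
    if n=="scene": a=p[100:220,150:290]
    else: b=p[140:260,240:380]
cv2.imwrite("pics/c2.png",cv2.resize(np.hstack([a,b]),None,fx=2.8,fy=2.8,interpolation=2))
print(ctrl.get_state())
E
```

```text
t: 1.8
ee_pos: [0.5055, -0.1482, 0.091]
tcp_rot: [1.643, 0.856, -1.647]
wrist_force: [-0.8, -0.1, 0.6]
gripper_width: 0.998
t: 2.6
ee_pos: [0.5075, -0.148, 0.0933]
tcp_rot: [1.644, 0.853, -1.642]
wrist_force: [1.3, -2.1, 5.0]
gripper_width: 0.254
{'t': 2.7, 'joints': array([-3.53559940e-01,  1.24229846e-01,  1.54791027e+00, -1.76908797e-04,
        1.46709267e+00,  2.57490523e-01]), 'joint_vel': array([ 0.00184094, -0.00103659, -0.00040518, -0.00079998,  0.00038402,
       -0.00041316]), 'joint_efforts': array([ 4.40607788e-01, -3.64861465e+01, -3.10056925e+01,  1.57684986e-01,
        3.87275051e-01,  8.55751889e-03]), 'ee_pos': array([ 0.50747256, -0.14801665,  0.09332689]), 'tcp_rot': array([ 1.6442072 ,  0.85331635, -1.64150994]), 'wrist_force': array([ 0.92916747, -1.34977612,  5.91941681]), 'ft_torque': array([-0.12043443, -0.15238424, -0.00291393]), 'gripper_width': 0.2546646896640923}
```

View pics/c2.png

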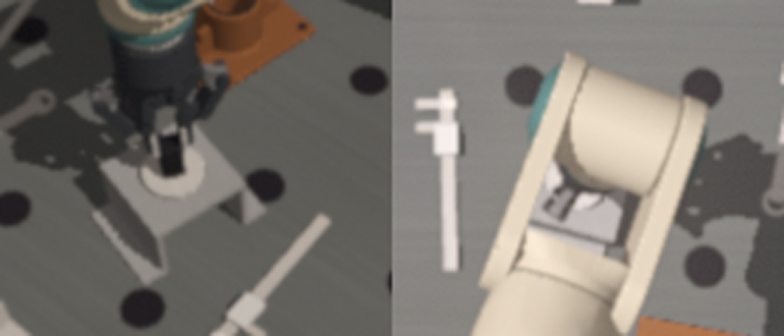

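The jaws hold the handle and the fingers clear the collar. Lifting straight up.

```bash
python3 -m crank '[-0.01,0,0,0,0,0,1, -0.03,0,0,0,0,0,1, -0.06,0,0,0,0,0,1, -0.09,0,0,0,0,0,1, -0.12,0,0,0,0,0,1, -0.15,0,0,0,0,0,1, -0.17,0,0,0,0,0,1, -0.17,0,0,0,0,0,1, -0.17,0,0,0,0,0,1, -0.17,0,0,0,0,0,1]'
python3 - <<'E'
from h import *
for n in("scene","top"):
    p,d=viewer.read_camera(n); np.savez(f"{n}2.npz",p=p,d=d)
    if n=="scene": a=p[60:220,140:300]
    else: b=p[120:280,220:380]
cv2.imwrite("pics/c3.png",cv2.resize(np.hstack([a,b]),None,fx=2.5,fy=2.5,interpolation=2))
print(ctrl.get_state())
print(go([.5285,.211,.2615],np.radians(-35)))
E
```

```text
t: 3.7
ee_pos: [0.506, -0.1474, 0.2598]
tcp_rot: [1.642, 0.859, -1.647]
wrist_force: [-0.7, -0.3, -4.9]
gripper_width: 0.256
{'t': 3.8, 'joints': array([-3.53419693e-01,  5.54219324e-02,  1.28676532e+00, -5.65258344e-05,
        1.80279552e+00,  2.57489743e-01]), 'joint_vel': array([-3.17836653e-04, -5.55293392e-03, -1.24456424e-02, -4.60077082e-05,
        9.07419967e-04, -7.92477925e-04]), 'joint_efforts': array([ 8.97698337e-03, -4.06158686e+01, -3.82258666e+01, -1.24805578e-03,
        1.35282284e-02,  2.34682085e-05]), 'ee_pos': array([ 0.50619221, -0.14742587,  0.26038112]), 'tcp_rot': array([ 1.64186514,  0.85805167, -1.64616545]), 'wrist_force': array([-0.06608429, -0.08320649, -4.24257533]), 'ft_torque': array([ 0.00297583, -0.03411681,  0.005976  ]), 'gripper_width': 0.25466645556219875}
(array([-0.0008, -0.1873, -0.3064]), array([-0.0001,  0.0009,  0.0033]))
```

View pics/c3.png

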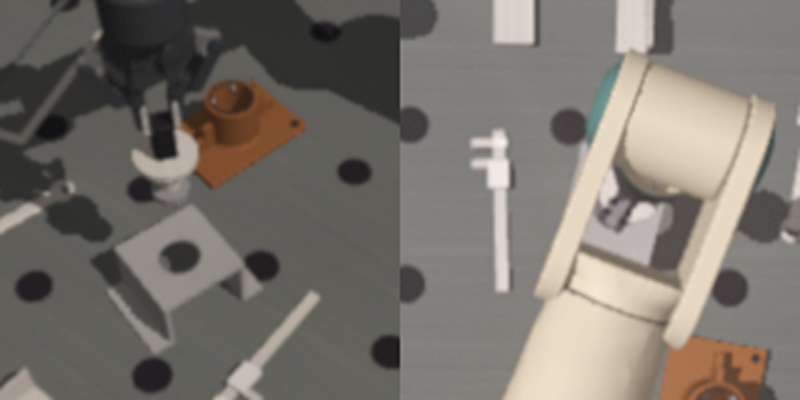

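The driver hangs upright in the jaws, clear of the empty stand. Now carry it over the housing.

```bash
python3 -m crank '[0,-0.0205,-0.0335,0,0,0,1, 0,-0.041,-0.067,0,0,0,1, 0,-0.0615,-0.1,0,0,0,1, 0,-0.082,-0.133,0,0,0,1, 0,-0.1025,-0.166,0,0,0,1, 0,-0.123,-0.2,0,0,0,1, 0,-0.1435,-0.233,0,0,0,1, 0,-0.164,-0.266,0,0,0,1, 0,-0.180,-0.292,0,0,0,1, 0,-0.1888,-0.306,0,0,0.0025,1]'
python3 -m crank '[0.02,0,0,0,0,0,1, 0.03,0,0,0,0,0,1, 0.03,0,0,0,0,0,1, 0.03,0,0,0,0,0,1]'
python3 - <<'E'
from h import *
for n in("scene","top"):
    p,d=viewer.read_camera(n); np.savez(f"{n}3.npz",p=p,d=d)
    if n=="scene": a=p[130:290,230:390]
    else: b=p[110:270,110:270]
cv2.imwrite("pics/c4.png",cv2.resize(np.hstack([a,b]),None,fx=2.5,fy=2.5,interpolation=2))
s=ctrl.get_state(); print(s); print(Ro.from_rotvec(s["tcp_rot"]).as_matrix().round(4))
E
```

```text
t: 4.8
ee_pos: [0.5271, 0.2135, 0.2609]
tcp_rot: [1.641, 0.855, -1.642]
wrist_force: [0.8, -0.9, -4.8]
gripper_width: 0.255
t: 5.2
ee_pos: [0.5278, 0.2105, 0.2324]
tcp_rot: [1.644, 0.852, -1.643]
wrist_force: [0.5, -0.0, -4.0]
gripper_width: 0.254
{'t': 5.3, 'joints': array([ 0.31594041,  0.16867826,  1.21799976, -0.00219726,  1.75187444,
        0.92745283]), 'joint_vel': array([ 0.00401929, -0.00204686, -0.00291571,  0.00305816, -0.00237873,
        0.00157605]), 'joint_efforts': array([ 2.10458465e-02, -4.45905805e+01, -3.76278555e+01, -1.18269247e-02,
       -1.54570098e-03, -1.55323269e-03]), 'ee_pos': array([0.52814306, 0.21076742, 0.23333787]), 'tcp_rot': array([ 1.64568941,  0.85189032, -1.64078625]), 'wrist_force': array([-0.66293232,  0.95451687, -3.47071609]), 'ft_torque': array([ 0.0036601 , -0.05572807,  0.04829755]), 'gripper_width': 0.2543639575477184}
[[ 0.0036  0.8185 -0.5744]
 [-0.0011 -0.5744 -0.8186]
 [-1.      0.0036 -0.0011]]
```

View pics/c4.png

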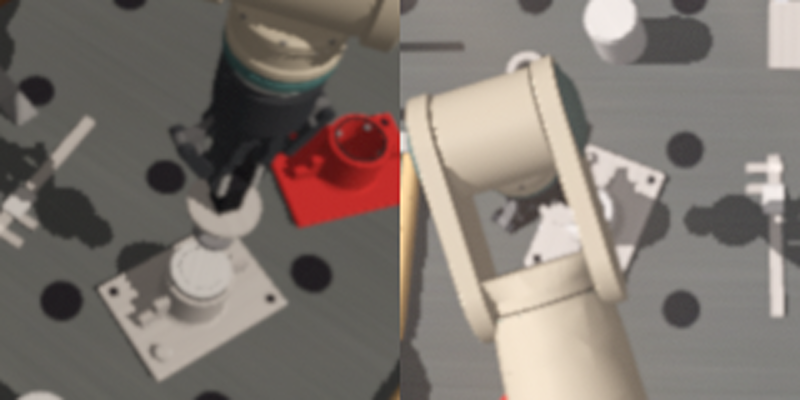

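The driver is above the cap: foot at about scene px (316,225), cap at about (310,241). I'll measure the offset from depth.

Run:
```python
from h import *
D=np.load("scene3.npz"); g,P=cloud("scene",D["d"],(295,200,345,245))
grey=D["p"][g[:,1],g[:,0]].min(1)>90
near=np.hypot(P[:,0]-.529,P[:,1]-.211)<.045
for z in np.arange(.08,.26,.006):
    m=near&(P[:,2]>=z)&(P[:,2]<z+.006)
    if m.sum()>2: Q=P[m]; print(z.round(3),m.sum(),grey[m].sum(),"min",Q[:,:2].min(0).round(4),"max",Q[:,:2].max(0).round(4))
# circle fit: collar edge by top surface z
m=near&grey&(P[:,2]>.213)&(P[:,2]<.235)
q=P[m]; print("collar",cv2.minEnclosingCircle(q[:,:2].astype(np.float32)),np.median(q,0),m.sum())
# visible foot side: far-half cylinder toward camera
m=near&(P[:,2]>.12)&(P[:,2]<.2)
for lo,hi in((.12,.15),(.15,.165),(.165,.18),(.18,.2)):
    k=near&(P[:,2]>lo)&(P[:,2]<hi)
    if k.sum()>8:
        q=P[k]; A=np.c_[2*q[:,:2],np.ones(len(q))]; c=np.linalg.lstsq(A,(q[:,:2]**2).sum(1),rcond=None)[0]; print("cyl",lo,hi,k.sum(),c[:2],np.sqrt(c[2]+c[:2]@c[:2]))
```

```text
0.08 304 304 min [0.5006 0.1805] max [0.5589 0.2412]
0.158 3 3 min [0.545  0.2013] max [0.5473 0.2082]
0.164 25 20 min [0.5261 0.193 ] max [0.5483 0.23  ]
0.17 53 47 min [0.5291 0.197 ] max [0.5481 0.2285]
0.212 16 13 min [0.5298 0.1899] max [0.5607 0.2434]
0.218 325 270 min [0.4994 0.1785] max [0.561  0.2434]
0.224 79 63 min [0.5006 0.1793] max [0.5599 0.2399]
0.23 19 2 min [0.5278 0.1972] max [0.5432 0.2252]
0.236 18 1 min [0.5264 0.1971] max [0.5426 0.2261]
0.242 17 1 min [0.5279 0.2042] max [0.5423 0.2257]
0.248 14 2 min [0.5263 0.2104] max [0.5428 0.2258]
0.254 14 2 min [0.5244 0.212 ] max [0.5432 0.2258]
collar ((0.5288665294647217, 0.2112882286310196), 0.03297513723373413) [0.54223366 0.22361564 0.22296108] 348
cyl 0.165 0.18 73 [0.53267531 0.21166001] 0.013872105954224993
```

Collar (.5289,.2113) and cap (.5287,.2109), from the same camera, agree within 1 mm. The foot's face is at z≈.161. Descend to about 12 mm above the cap.

```bash
python3 -m crank '[0.025,0,0,0,0,0,1, 0.045,0,0,0,0,0,1, 0.058,0,0,0,0,0,1, 0.066,0,0,0,0,0,1, 0.066,0,0,0,0,0,1, 0.066,0,0,0,0,0,1]'
for i in 1 2 3; do python3 - <<'E'
from h import *
viewer.read_camera("top"); s=ctrl.get_state(); print(s["ee_pos"].round(4),s["wrist_force"].round(2))
E
done
python3 -m crank '[0.001,0,0,0,0,0,1, 0.002,0,0,0,0,0,1, 0.003,0,0,0,0,0,1, 0.004,0,0,0,0,0,1, 0.005,0,0,0,0,0,1, 0.006,0,0,0,0,0,1, 0.007,0,0,0,0,0,1, 0.008,0,0,0,0,0,1, 0.008,0,0,0,0,0,1]'
```

```text
t: 5.9
ee_pos: [0.5283, 0.2112, 0.1674]
tcp_rot: [1.645, 0.853, -1.64]
wrist_force: [-0.7, 0.0, -4.2]
gripper_width: 0.253
[0.5284 0.2113 0.1676] [ 0.03 -0.06 -3.69]
[0.5284 0.2113 0.1676] [-0.51  0.19 -3.93]
[0.5284 0.2113 0.1675] [ 0.58  0.13 -3.09]
t: 6.95
ee_pos: [0.5278, 0.2111, 0.1581]
tcp_rot: [1.644, 0.853, -1.642]
wrist_force: [0.3, -0.4, -4.3]
gripper_width: 0.255
```

```bash
python3 -m crank '[0.0007,0,0,0,0,0,1, 0.0014,0,0,0,0,0,1, 0.002,0,0,0,0,0,1, 0.002,0,0,0,0,0,1]'
python3 -m crank '[0.0007,0,0,0,0,0,1, 0.0015,0,0,0,0,0,1, 0.0015,0,0,0,0,0,1]'
python3 -m crank '[0.0007,0,0,0,0,0,1, 0.0015,0,0,0,0,0,1, 0.0015,0,0,0,0,0,1]'
```

```text
t: 7.35
ee_pos: [0.5278, 0.2111, 0.1562]
tcp_rot: [1.644, 0.853, -1.642]
wrist_force: [-0.3, 0.2, -4.3]
gripper_width: 0.258
t: 7.65
ee_pos: [0.5278, 0.2111, 0.1546]
tcp_rot: [1.643, 0.853, -1.642]
wrist_force: [-0.2, 0.8, -4.5]
gripper_width: 0.252
t: 7.95
ee_pos: [0.528, 0.2112, 0.1536]
tcp_rot: [1.644, 0.853, -1.641]
wrist_force: [-0.2, -0.1, -2.7]
gripper_width: 0.256
```

```bash
for i in 1 2; do python3 -m crank '[0.0005,0,0,0,0,0,1, 0.001,0,0,0,0,0,1, 0.001,0,0,0,0,0,1]'; done
```

```text
t: 8.25
ee_pos: [0.5283, 0.2113, 0.1533]
tcp_rot: [1.645, 0.853, -1.64]
wrist_force: [-0.4, 0.4, 4.4]
gripper_width: 0.253
t: 8.55
ee_pos: [0.5285, 0.2113, 0.1527]
tcp_rot: [1.646, 0.852, -1.639]
wrist_force: [0.7, 0.4, 5.8]
gripper_width: 0.254
```

```bash
for i in 1 2; do python3 -m crank '[0.0005,0,0,0,0,0,1, 0.001,0,0,0,0,0,1, 0.001,0,0,0,0,0,1]'; done
```

```text
t: 8.85
ee_pos: [0.5284, 0.2113, 0.1513]
tcp_rot: [1.646, 0.852, -1.64]
wrist_force: [0.0, 0.3, 4.1]
gripper_width: 0.254
t: 9.15
ee_pos: [0.5278, 0.2109, 0.1484]
tcp_rot: [1.643, 0.853, -1.643]
wrist_force: [1.0, 0.5, -0.8]
gripper_width: 0.253
```

It snapped through and the force fell. Now press a little onto the rubber ring.

```bash
for i in 1 2; do python3 -m crank '[0.0003,0,0,0,0,0,1, 0.0006,0,0,0,0,0,1, 0.0006,0,0,0,0,0,1]'; done
```

```text
t: 9.45
ee_pos: [0.5278, 0.211, 0.1484]
tcp_rot: [1.643, 0.853, -1.642]
wrist_force: [1.3, -0.3, -1.4]
gripper_width: 0.253
t: 9.75
ee_pos: [0.528, 0.2111, 0.1483]
tcp_rot: [1.644, 0.853, -1.641]
wrist_force: [1.5, -1.1, 0.6]
gripper_width: 0.251
```

```bash
for i in 1 2; do python3 -m crank '[0.0005,0,0,0,0,0,1, 0.001,0,0,0,0,0,1, 0.001,0,0,0,0,0,1]'; done
python3 - <<'E'
from h import *
p,d=viewer.read_camera("scene"); np.savez("scene4.npz",p=p,d=d)
g,P=cloud("scene",d,(280,215,345,270))
near=np.hypot(P[:,0]-.529,P[:,1]-.211)<.034
m=near&(P[:,2]>.068)&(P[:,2]<.088); print(np.histogram(P[m,2],np.arange(.068,.09,.002)))
s=ctrl.get_state(); print(s["ee_pos"],s["wrist_force"],s["ft_torque"])
cv2.imwrite("pics/c5.png",cv2.resize(p[180:290,255:395],None,fx=4,fy=4,interpolation=2))
E
```

```text
t: 10.05
ee_pos: [0.5282, 0.2112, 0.1479]
tcp_rot: [1.645, 0.853, -1.64]
wrist_force: [1.2, -0.4, 5.2]
gripper_width: 0.256
t: 10.35
ee_pos: [0.5284, 0.2112, 0.1476]
tcp_rot: [1.646, 0.852, -1.639]
wrist_force: [0.1, -1.6, 7.4]
gripper_width: 0.255
(array([20, 25, 43, 78, 40, 14,  5,  5, 15, 17]), array([0.068, 0.07 , 0.072, 0.074, 0.076, 0.078, 0.08 , 0.082, 0.084,
       0.086, 0.088]))
[0.5284279  0.21125293 0.14760717] [ 0.16096642 -1.82910167  7.09960031] [-0.11865324  0.15840454 -0.03310247]
```

View pics/c5.png

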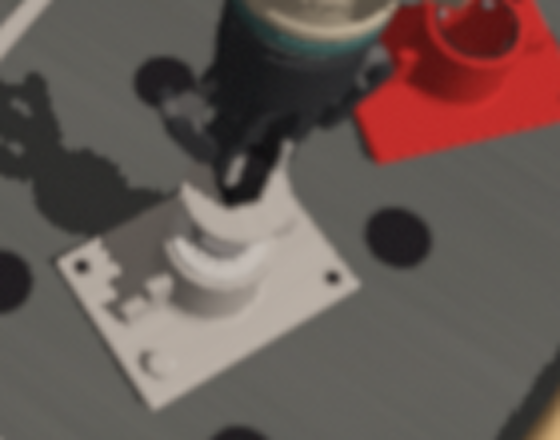

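The foot presses the cap with about 11 N net and the flange sits down on the rim. Raise the driver and check the cap.

```bash
python3 -m crank '[-0.004,0,0,0,0,0,1, -0.014,0,0,0,0,0,1, -0.035,0,0,0,0,0,1, -0.06,0,0,0,0,0,1, -0.085,0,0,0,0,0,1, -0.105,0,0,0,0,0,1, -0.116,0,0,0,0,0,1, -0.116,0,0,0,0,0,1, -0.116,0,0,0,0,0,1]'
python3 - <<'E'
from h import *
for t in range(2):
    p,d=viewer.read_camera("scene")
    s=ctrl.get_state()
g,P=cloud("scene",d,(280,215,345,270))
near=np.hypot(P[:,0]-.529,P[:,1]-.211)<.019
m=near&(P[:,2]>.068)&(P[:,2]<.095); q=P[m]
A=np.c_[q[:,:2]-[.529,.211],np.ones(len(q))]; print("cap plane slopes,z",np.linalg.lstsq(A,q[:,2],rcond=None)[0],m.sum())
D0=np.load("scene0.npz")["d"]; _,P0=cloud("scene",D0,(280,215,345,270)); near=np.hypot(P0[:,0]-.529,P0[:,1]-.211)<.019;print("before",np.median(P0[near,2]),"now",np.median(q[:,2]))
g,P=cloud("scene",d,(285,180,345,245)); near=np.hypot(P[:,0]-.529,P[:,1]-.211)<.045
k=near&(P[:,2]>.23)&(P[:,2]<.27)&(p[g[:,1],g[:,0]].min(1)>90); print("collar",cv2.minEnclosingCircle(P[k,:2].astype(np.float32)),np.median(P[k],0),s["ee_pos"])
print(s["wrist_force"],s["tcp_rot"]); print(go([.5065,-.1475,.2604],np.radians(-35)))
cv2.imwrite("pics/c6.png",cv2.resize(p[160:290,245:385],None,fx=4,fy=4,interpolation=2))
E
```

```text
t: 11.3
ee_pos: [0.5273, 0.2112, 0.2607]
tcp_rot: [1.642, 0.853, -1.644]
wrist_force: [0.2, -0.3, -4.7]
gripper_width: 0.254
cap plane slopes,z [-0.00391335  0.00706818  0.07717607] 159
before 0.08297887838325377 now 0.07725071954099391
collar ((0.5279872417449951, 0.2116749882698059), 0.032784197479486465) [0.5416067  0.22450788 0.25067526] [0.52717172 0.21112004 0.26021608]
[ 0.97504025  0.24899223 -3.55619744] [ 1.64103893  0.85343208 -1.64467438]
(array([0.0007, 0.1888, 0.3056]), array([-0.0001,  0.0026, -0.0007]))
```

View pics/c6.png

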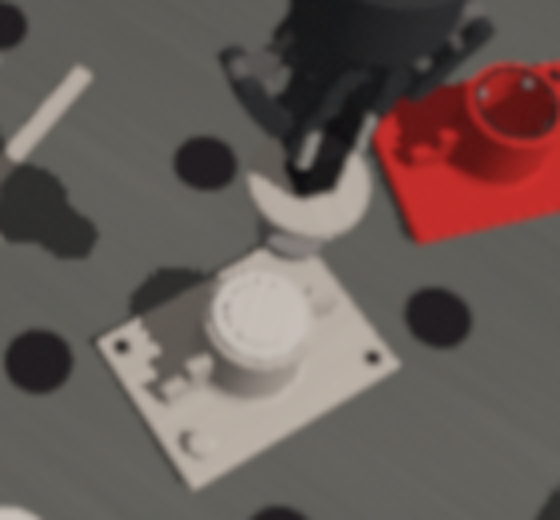

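The cap is home: its face is at z≈0.0772 (7.2 mm above the rim), slope under 0.01, flange flush. Now carry the driver back over the stand.

```bash
python3 -m crank '[0,0.009,0.015,0,0,0,1, 0,0.028,0.045,0,0,0,1, 0,0.049,0.079,0,0,0,1, 0,0.070,0.113,0,0,0,1, 0,0.091,0.147,0,0,0,1, 0,0.112,0.181,0,0,0,1, 0,0.133,0.215,0,0,0,1, 0,0.154,0.249,0,0,0,1, 0,0.175,0.283,0,0.0013,0,1, 0,0.1888,0.306,0,0.0026,0,1]'
python3 -m crank '[0,0,0,0,0,0,1, 0,0,0,0,0,0,1, 0,0,0,0,0,0,1]'
python3 - <<'E'
from h import *
p,d=viewer.read_camera("scene"); s=ctrl.get_state(); print(s["ee_pos"],s["tcp_rot"])
g,P=cloud("scene",d,(165,90,260,220)); c=[.5085,-.148]
near=np.hypot(P[:,0]-c[0],P[:,1]-c[1])<.045; br=p[g[:,1],g[:,0]].min(1)>90
k=near&(P[:,2]>.23)&(P[:,2]<.27)&br; print("collar",cv2.minEnclosingCircle(P[k,:2].astype(np.float32)),np.median(P[k],0))
k=(np.hypot(P[:,0]-c[0],P[:,1]-c[1])<.09)&(P[:,2]>.07)&(P[:,2]<.08); q=plane("scene",g[k],.075); print("plate",cv2.minAreaRect(q[:,:2].astype(np.float32)))
print(go([.5065,-.1475,.2604],np.radians(-35)))
E
```

```text
t: 12.4
ee_pos: [0.5055, -0.1508, 0.2618]
tcp_rot: [1.647, 0.853, -1.643]
wrist_force: [0.6, 0.5, -4.3]
gripper_width: 0.251
t: 12.7
ee_pos: [0.5065, -0.1471, 0.2623]
tcp_rot: [1.646, 0.855, -1.64]
wrist_force: [-0.2, -0.3, -3.7]
gripper_width: 0.257
[ 0.50667607 -0.14691643  0.26245179] [ 1.64548179  0.85527748 -1.63927759]
collar ((0.5066575407981873, -0.14603249728679657), 0.0336870476603508) [ 0.51791719 -0.13516473  0.25319931]
plate ((0.5092162489891052, -0.14842182397842407), (0.11403638124465942, 0.11185663938522339), 74.91141510009766)
(array([0.0021, 0.0002, 0.0006]), array([ 0.001 , -0.0026, -0.0022]))
```

```bash
python3 -m crank '[0,0.0013,0.0004,0,-0.0026,0,1, 0.03,0.0013,0.0004,0,-0.0026,0,1, 0.06,0.0013,0.0004,0,-0.0026,0,1, 0.09,0.0013,0.0004,0,-0.0026,0,1, 0.105,0.0013,0.0004,0,-0.0026,0,1, 0.12,0.0013,0.0004,0,-0.0026,0,1, 0.13,0.0013,0.0004,0,-0.0026,0,1, 0.14,0.0013,0.0004,0,-0.0026,0,1, 0.14,0.0013,0.0004,0,-0.0026,0,1, 0.14,0.0013,0.0004,0,-0.0026,0,1]'
python3 -m crank '[0.005,0,0,0,0,0,1, 0.01,0,0,0,0,0,1, 0.015,0,0,0,0,0,1, 0.02,0,0,0,0,0,1, 0.0245,0,0,0,0,0,1, 0.0245,0,0,0,0,0,1, 0.0245,0,0,0,0,0,1]'
```

```text
t: 13.75
ee_pos: [0.5084, -0.1488, 0.1232]
tcp_rot: [1.644, 0.852, -1.641]
wrist_force: [-0.2, -0.5, -3.6]
gripper_width: 0.257
t: 14.45
ee_pos: [0.5081, -0.1487, 0.098]
tcp_rot: [1.644, 0.853, -1.642]
wrist_force: [0.4, -0.1, -4.1]
gripper_width: 0.256
```

```bash
for i in 1 2; do python3 -m crank '[0.001,0,0,0,0,0,1, 0.002,0,0,0,0,0,1, 0.002,0,0,0,0,0,1]' | grep -E 'ee|force'; done; for i in 1 2; do python3 -m crank '[0.0005,0,0,0,0,0,1, 0.001,0,0,0,0,0,1, 0.001,0,0,0,0,0,1]' | grep -E 'ee|force'; done
```

```text
ee_pos: [0.5081, -0.1487, 0.096]
wrist_force: [0.5, 0.1, -4.0]
ee_pos: [0.508, -0.1487, 0.0939]
wrist_force: [-0.4, -0.6, -3.6]
ee_pos: [0.5083, -0.1488, 0.0934]
wrist_force: [0.1, -0.6, -1.0]
ee_pos: [0.5085, -0.1489, 0.0933]
wrist_force: [-2.1, 0.3, 5.3]
```

The collar landed at the expected height. Ease off, open, rise, check.

```bash
python3 -m crank '[-0.001,0,0,0,0,0,1, -0.001,0,0,0,0,0,1, -0.001,0,0,0,0,0,0.6, -0.001,0,0,0,0,0,0.5, -0.001,0,0,0,0,0,0.3, -0.001,0,0,0,0,0,0.1, -0.001,0,0,0,0,0,0, -0.001,0,0,0,0,0,0, -0.001,0,0,0,0,0,0]'
python3 -m crank '[-0.01,0,0,0,0,0,0, -0.03,0,0,0,0,0,0, -0.06,0,0,0,0,0,0, -0.1,0,0,0,0,0,0, -0.14,0,0,0,0,0,0, -0.17,0,0,0,0,0,0, -0.17,0,0.05,0,0,0,0, -0.17,0,0.1,0,0,0,0, -0.17,0,0.14,0,0,0,0, -0.17,0,0.14,0,0,0,0]'
python3 - <<'E'
from h import *
for n in("scene","top"):
    p,d=viewer.read_camera(n)
    if n=="scene": a=p[110:290,170:360]
    else: b=p[120:300,150:340]
    if n=="scene":
        g,P=cloud(n,d,(175,135,250,210)); k=(np.hypot(P[:,0]-.509,P[:,1]+.148)<.045)&(P[:,2]>.0795)&(P[:,2]<.09); q=P[k]
        print("collar",cv2.minEnclosingCircle(q[:,:2].astype(np.float32)),np.median(q,0),k.sum())
        A=np.c_[q[:,:2]-[.509,-.148],np.ones(len(q))]; print("slopes,z",np.linalg.lstsq(A,q[:,2],rcond=None)[0])
        g,P=cloud(n,d,(280,215,345,270)); m=(np.hypot(P[:,0]-.529,P[:,1]-.211)<.019); print("cap z",np.median(P[m,2]))
cv2.imwrite("pics/c7.png",cv2.resize(np.hstack([a,b]),None,fx=2.1,fy=2.1,interpolation=2)); print(ctrl.get_state()["wrist_force"])
E
```

```text
t: 16.55
ee_pos: [0.5082, -0.1487, 0.0931]
tcp_rot: [1.644, 0.853, -1.642]
wrist_force: [-0.6, 0.4, -0.5]
gripper_width: 1.002
t: 17.55
ee_pos: [0.4251, -0.2663, 0.2641]
tcp_rot: [1.646, 0.847, -1.645]
wrist_force: [0.5, 0.1, -0.5]
gripper_width: 0.998
collar ((0.508967399597168, -0.1505383849143982), 0.042393483221530914) [ 0.51772224 -0.14031701  0.08408651] 258
slopes,z [-0.00155454 -0.00261082  0.08408347]
cap z 0.07752697246919606
[-0.10411918  0.56282123 -0.35468916]
```

View pics/c7.png

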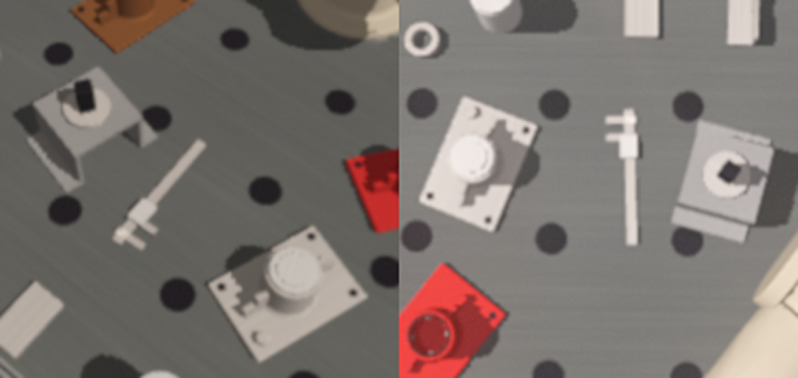

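The picture shows the driver upright and central in its stand (collar level, top at z≈0.084). The cap is flush on the housing, the nut and calliper are undisturbed, and the arm is clear.

```bash
python3 -c "
from bench import sign_off
print(sign_off())"
```

```text
the job is handed in; nothing more can be done
None
```

I pressed the cap home with the driver, hung the driver back in its stand and handed the job in at about 17.7 s on the robot's clock. The hand-in reports no verdict.

**Pressing:** the wrist force showed the bead squeezing through at about 10 N, then the drop of the snap. I finished with about 11 N on the rubber ring. No reading came near 30 N, but I only had readings at the end of each short step.

**Cap:** the scene camera puts its face at z = 77.2 to 77.5 mm, so about 7.2 to 7.5 mm above the rim (it started at 83 mm). It is level to within 0.01 rad. I did not re-measure its centring after the press.

**Driver:** the collar is level to within 0.003 rad, with its top at z = 84 mm, against 83 mm expected. The arm is clear of everything and the gripper is open.

**Checks that disagreed:**
- My last circle fit on the collar took in stray points (42 mm radius instead of 33 mm), so its centre is unreliable. Centring in the hole rests on the tool position at release, within about 1 to 2 mm of the pick-up position, and on the last picture.
- The two cameras differed by up to 3 mm in x, so I compared positions within a single camera.

**Bystanders:** the nut, the calliper and the others within the final crops look unmoved. I did not measure them.

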